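# Level the pan rest on its mat

## Task

The pan rest belongs on the cork mat: first stand the spice jar that is on the mat upright somewhere on the bare wood of the hob cover, then bring the pan rest over (the wooden bail is its handle), stand it with all four feet on the mat and let go. After that turn its white wing knob clockwise until the screw foot just touches the mat and carries a little load, without jacking the rest up out of level, and let go. Leave the other things standing or lying where they are.

Things in the scene. Friction and masses are not known exactly. Their poses are not given: they have to be found in the camera images.
- cover: dark wooden board laid over the whole hob as a worktop, fixed, 510 (x) x 660 (y) mm, its flat top 62 mm above the hob (world z = 0.062); everything stands on it. Low steel bow handles, 26 mm high, at its left and right ends. Origin at hob level under its centre
- mat: flat cork mat, 176 (its x) x 150 (its y) x 6 mm, fixed on the hob cover; origin at the centre of its underside, so its top is 6 mm above the origin. It lies to the left or to the right, turned up to 20 degrees
- jar: slim glass spice jar with a dark screw cap, round, 42 mm diameter, 122 mm tall (cap 39 mm diameter over the top 29 mm), 0.3 kg; stands on the mat at the start. Origin at the centre of its underside, z up
- pan_rest: low steel pan rest, loose, about 0.8 kg: barred top 152 (its x) x 111 (its y) mm, 36 mm above its feet; three fixed rubber feet of 20 mm diameter, a screw foot at corner x +60, y -42 mm, a wooden bail at x -40 mm. Origin at foot level under the centre, z up. Stands steadily on the three fixed feet, centre of mass some 20 mm towards the bail. May go on the mat either way round
- rest_grip (a point): centre of the wooden grip bar of the bail, a bar along the rest's y, 92 mm long, 14 mm thick (along the rest's x), 16 mm high, centred 80 mm above the feet; underneath it is open down to the bars. Its steel uprights stand 41 mm either side of this point. Axes as the rest's
- foot_a (a point): bottom of the fixed foot at x -60, y -42 mm of the rest
- foot_b (a point): bottom of the fixed foot at x -60, y +42 mm of the rest
- foot_c (a point): bottom of the fixed foot at x +60, y +42 mm of the rest
- screw_tip (a point): bottom centre of the screw foot's rubber pad, 20 mm diameter; 10 mm above the level of the fixed feet when the knob is at 0, and lower by 16 mm per turn of the knob clockwise
- screw: the screw with its pad, moves straight up and down in the rest. Origin on the screw's axis, level with the fixed feet when the knob is at 0 and sinking as it is wound down
- wing_grip (a point): centre of the knob's white wing on top of the screw: upright flat bar 44 mm long (this point's x), 12 mm thick (y), 22 mm high (z), on the screw's axis, 75 mm above the rest's foot level with the knob at 0; turns and sinks with the screw, 16 mm per turn. Under the wing it is open to the bars, 18 mm or more down to the touching point
- wing (a joint): angle of the wing knob, rad, grows clockwise seen from above (foot goes down 2.55 mm per rad), stops at 0 and 6.28. Friction about 0.03 N m; stays where it is left. With the fixed feet standing on the mat the pad reaches the mat at 3.93. Starts between 0 and 1.7; the wing lies along the rest's x at 0
- tall_bottle: slender sauce bottle with a narrow neck, 48 mm diameter, 183 mm tall, standing close to one of the short edges of the mat; leave it alone. Origin at the centre of its underside
- peeler: black-handled peeler lying on the hob cover at the other short edge of the mat, 170 x 25 x 18 mm, long side along the edge; leave it alone. Origin at its underside's centre, x along it
- shaker: glass salt shaker, 44 x 44 x 90 mm, standing beside the pan rest's start (at x +30, y +88 mm of the rest); leave it alone. Origin at the centre of its underside
- mug: two-tone mug, 90 mm diameter, 105 mm tall, handle towards its -y, on the right; leave it alone. Origin at the middle of its underside, handle included
- mill: wooden pepper mill, 58 mm diameter, 170 mm tall, at the back left; leave it alone. Origin at the centre of its underside
- kettle: enamel kettle, 182 x 219 x 211 mm with its bail, fixed, at the back in the middle. Origin at the centre of its underside

How it is judged:
On the way, in this order (a step that is already met when the one before it is completed fails the run):
1. the spice jar stands upright on the bare hob cover, off the mat, let go ((x of jar in the frame of mat above 0.098 m or x of jar in the frame of mat below -0.098 m or y of jar in the frame of mat above 0.085 m or y of jar in the frame of mat below -0.085 m) and angle between jar's own z axis and vertical below 0.1 rad and height (world z) of jar below 0.074 m and contact force between the fingers and jar below 0.1 N), for 0.2 s.
2. the pan rest stands on its three fixed feet on the mat, all four feet over it, let go, screw foot still clear of the mat (x of foot_a in the frame of mat between -0.086 and 0.086 m and y of foot_a in the frame of mat between -0.073 and 0.073 m and x of foot_b in the frame of mat between -0.086 and 0.086 m and y of foot_b in the frame of mat between -0.073 and 0.073 m and x of foot_c in the frame of mat between -0.086 and 0.086 m and y of foot_c in the frame of mat between -0.073 and 0.073 m and x of screw_tip in the frame of mat between -0.086 and 0.086 m and y of screw_tip in the frame of mat between -0.073 and 0.073 m and contact force between the fingers and pan_rest below 0.1 N and height (world z) of pan_rest below 0.071 m and angle between pan_rest's own z axis and vertical below 0.03 rad and contact force between screw and mat below 0.05 N), for 0.2 s.
At the end, for the whole second after the job is handed in: Rest still on the mat, all four feet's centres 2 mm or more inside its outline, level within 0.024 rad, screw foot pressing on the mat with over 0.15 N; jar upright on the hob cover, its centre 10 mm or more outside the mat's outline; both released and at rest (all of step 1 and x of foot_a in the frame of mat between -0.086 and 0.086 m and y of foot_a in the frame of mat between -0.073 and 0.073 m and x of foot_b in the frame of mat between -0.086 and 0.086 m and y of foot_b in the frame of mat between -0.073 and 0.073 m and x of foot_c in the frame of mat between -0.086 and 0.086 m and y of foot_c in the frame of mat between -0.073 and 0.073 m and x of screw_tip in the frame of mat between -0.086 and 0.086 m and y of screw_tip in the frame of mat between -0.073 and 0.073 m and contact force between the fingers and pan_rest below 0.1 N and contact force between screw and mat above 0.15 N and angle between pan_rest's own z axis and vertical below 0.024 rad and linear speed of each of pan_rest, jar below 0.01 m/s); the robot touches nothing.
It fails at once if one of the bystanders (tall bottle, shaker, mug, mill, peeler) is pushed more than 30 mm, or a standing one tipped (distance of any of tall_bottle, shaker, mug, mill, peeler from where it was at the start of the episode above 0.03 m or angle between any of tall_bottle, shaker, mug, mill's own z axis and vertical above 0.35 rad).
It fails at once if the spice jar is tipped over (angle between jar's own z axis and vertical above 0.7 rad).
It also fails if it takes over 72 s, if anything falls off the work surface, if the arm or the gripper's body presses on something with over 40 N, if the wrist force passes 120 N, or if a joint passes its speed limit or range.

## Robot

A 6-joint arm with a two-finger parallel gripper is mounted at the origin on a cart in front of the work surface, level with it; the furniture and walls round the work are solid. World frame = base frame: x ahead of the robot, y to its left, z up, the work surface at z = 0. Lengths are in m, angles in rad, forces in N, time in s.
With the tool pointing down it reaches from about 0.3 to 0.875 m from the base axis. Payload 6.4 kg.
Tool frame: the origin (TCP) lies on the front face of the gripper's body, between the roots of the fingers; the fingertips stand 73 mm ahead of it and the grasp point (between the pads) lies ctrl.pinch_z ahead of it (ctrl.pinch_z is the distance from the TCP to the grasp point, in m); z points along the fingers, x is the direction in which the jaws open and shut, and the axes are right-handed (so a half turn about z gives the same grasp; the last joint's range is limited). The gripper opens to 85 mm and grips with 20 to 120 N. Pads are 22 mm wide; open, the fingers measure 114 mm over their backs; the gripper's body (76 mm by 85 mm) begins 54 mm behind the grasp point. The pads swing forward as they close: fully open they stand 13 mm farther back than shut.
Start: joints at [1.14, 0.181, 1.607, -0, 1.354, -0.206], TCP at [0.128, 0.561, 0.304] pointing down, gripper open.
Joint ranges: [-2.99, 2.99], [-0.89, 2.07], [0.3, 2.58], [-1.14, 4.28], [0, 2.63], [-3.12, 3.12]. Speed limits (rad/s): [2.57, 2.57, 3.01, 3.14, 3.14, 3.14].

## Interface

Orientations are given as a unit quaternion [w, x, y, z].
In Python, from bench import ctrl gives the robot as it stands.
- The arm moves only by the tool move_arm, never from a script. Its argument "rows" is text: rows parted by semicolons, each of 7 numbers parted by spaces: the shift along the tool's x, y, z in cm, then the turn, a rotation vector about the tool's x, y, z in degrees, then the opening, from 0 (shut) to 1 (fully open). In form: x y z rx ry rz grip; .... A call has 1 to 20 rows; each row shifts and turns the commanded pose from where the row before left it, along the tool's axes as they then stand; what a row does not reach is not made up. A row lasts 1/10 s, in which the tool goes at most 50 mm and 8.59 degrees, less where a joint would pass 70% of its speed; a pose out of reach is approached as far as the arm can. A call with a gripper value outside its range is refused whole. The fingers move at their own pace and stop on an object; the grip force is fixed at half the most. Time passes only in rows, so rows that do not move let the fingers close. It gives the time, the measured TCP pose, the force and the opening at its end, in the units of the state.
- ctrl.get_obs(): the state, without advancing time (a new reading comes with each control period).
- ctrl.camera(name): name is "scene" or "top" or "wrist"; returns a dict with "color" (400x640x3 uint8, blue, green, red), "fx", "fy", "cx", "cy" (pixels), "rvec" (rotation vector, rad) and "tvec" (3), from world to camera coordinates, as OpenCV has them. Camera axes: x right, y down, z forward; pixel columns grow to the right and rows downward; lengths in m; the calibration is good to about 2 mm. A picture is of the moment at which its call begins. There is no depth.
- ctrl.hand_in(): hands the job in, once; it reports no verdict.
Trained networks look in the newest picture that a camera, given by its name, has taken for a name from the list of things; names that differ only in an ending like _2 or _b are one class to them, and where a whole thing is asked for, a point or a joint stands for the part that bears it (a point fixed in the world has none). Each returns a list of dicts, best first, with "confidence" (0 to 1); they miss things now and then, are a little off and sometimes report something else, mostly with a low value. They report only what shows in the picture. A call takes as long as a camera call.
- ctrl.look_for(camera, query): "bbox" ([left, top, right, bottom] in pixels, round what is visible of it).
- ctrl.trace(camera, query): "region" (400x640 bool, what is visible of it) and "bbox" ([left, top, right, bottom] in pixels, round what is visible of it).
The state is a dict: "time_s": time; "q": joint angles; "dq": joint speeds; "joint_efforts": joint torques, N m; "eef_pos": TCP position; "eef_rot": TCP orientation; "wrist_force": force on the tool from outside, world axes, zero at the start; "torque": the same for the moment, N m; "opening": opening from 0.0 (shut) to 1.0 (fully open).
Only numpy, scipy, OpenCV 4.12 (cv2) and the standard library are available. Lean on these libraries where they do the work, as an engineer would, in place of code of your own. Each camera call takes 0.05 s, during which the arm holds its last target.

## Working session

There is one attempt and no reset: what is moved stays moved. The work goes in short steps, Python scripts to look and compute and a tool call to move; the robot and the scene stay as the last step left them, time stands still between calls to the robot, and variables do not carry over. Pictures are saved under pics/ and viewed, and the job is handed in when it is done.

Besides the shell and the picture viewer there is one more tool, called after ">>>" as name(argument=value, ...), one argument or row to a line, values as JSON. move_arm: Moves the arm, as the interface text tells. Its arguments: {"type":"object","properties":{"rows":{"type":"string"}},"required":["rows"]}

```bash
mkdir -p pics; ls; cat > h.py <<'E'
import numpy as np, cv2, json
from bench import ctrl
from scipy.spatial.transform import Rotation as R
def cam(n,save=None):
    c=ctrl.camera(n)
    if save: cv2.imwrite('pics/'+save+'.png',c['color'])
    return c
def KRt(c):
    K=np.array([[c['fx'],0,c['cx']],[0,c['fy'],c['cy']],[0,0,1.]])
    return K,R.from_rotvec(np.ravel(c['rvec'])).as_matrix(),np.ravel(c['tvec'])
def proj(c,P):
    K,r,t=KRt(c); p=(np.atleast_2d(P)@r.T+t)@K.T
    return p[:,:2]/p[:,2:]
def back(c,uv,z):
    K,r,t=KRt(c); uv=np.atleast_2d(np.array(uv,float))
    d=np.c_[uv,np.ones(len(uv))]@np.linalg.inv(K).T@r
    o=-r.T@t
    return o+d*((z-o[2])/d[:,2:])
E
python3 - <<'E'
from h import *
o=ctrl.get_obs(); print(o, ctrl.pinch_z)
for n in ['scene','top','wrist']:
    c=cam(n,n+'0'); K,r,t=KRt(c); print(n,-r.T@t,c['fx'])
E
```

```text
pics
{'time_s': 0.0, 'q': array([ 1.13969251e+00,  1.81489236e-01,  1.60797958e+00, -1.93913934e-06,
        1.35381932e+00, -2.06273379e-01]), 'dq': array([-0.0004399 ,  0.00023207,  0.00095955, -0.00117254, -0.00028259,
       -0.00125921]), 'joint_efforts': array([ 1.99375005e-03, -4.44883740e+01, -3.51331544e+01, -6.56030784e-05,
        9.05100169e-03,  1.81128691e-06]), 'eef_pos': array([0.1279804 , 0.56014597, 0.30302692]), 'eef_rot': array([ 3.82287209e-04,  7.81965404e-01,  6.23321256e-01, -7.56653374e-04]), 'wrist_force': array([-0.28030141, -0.02515163,  0.04046218]), 'torque': array([-0.06074967,  0.00390638,  0.0391942 ]), 'opening': 1.0014199049969863} 0.0539
scene [ 0.09168746 -0.93169597  0.84376685] 488.1615889843072
top [ 0.41670153 -0.28164769  1.249296  ] 474.1556103876056
wrist [0.05213325 0.57793877 0.37375618] 356.53265893671266
```

View pics/top0.png

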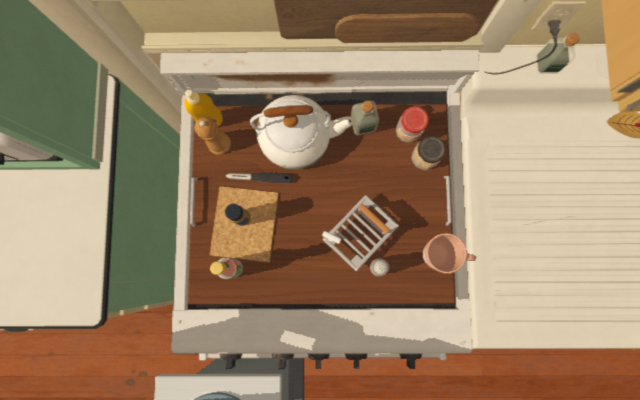

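View pics/scene0.png

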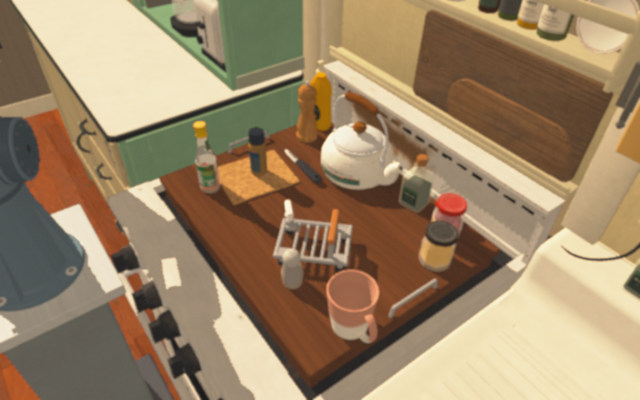

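View pics/wrist0.png

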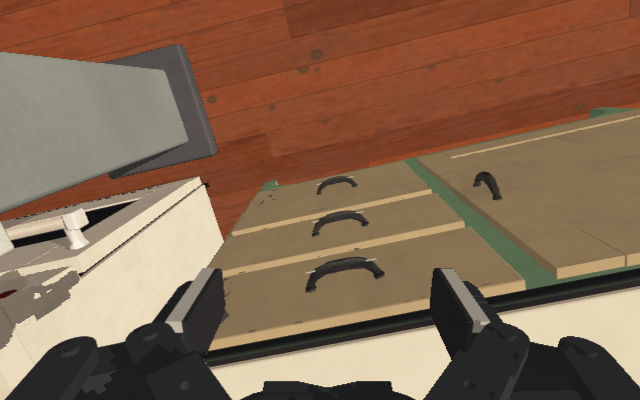

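```bash
python3 - <<'E'
from h import *
c=cam('top'); im=c['color']
cv2.imwrite('pics/mat_z.png',cv2.resize(im[165:290,170:310],None,fx=5,fy=4.8,interpolation=cv2.INTER_CUBIC))
cv2.imwrite('pics/rest_z.png',cv2.resize(im[185:285,310:410],None,fx=6,fy=6,interpolation=cv2.INTER_CUBIC))
m=ctrl.trace('top','mat')[0]['region']
ys,xs=np.nonzero(m); P=back(c,np.c_[xs+0.,ys],0.068)[:,:2].astype(np.float32)
r=cv2.minAreaRect(P); print('mat',r, cv2.boxPoints(r).round(4).tolist())
for q in ['jar','pan_rest','tall_bottle','peeler','shaker','mug','mill','kettle','wing_grip','rest_grip']:
    L=ctrl.trace('top',q)
    for l in L[:1]:
        b=l['bbox']; ys,xs=np.nonzero(l['region'])
        print(q,round(l['confidence'],2),b,back(c,[[(b[0]+b[2])/2,(b[1]+b[3])/2]],0.062).round(3).tolist(), 'centroid',xs.mean().round(1),ys.mean().round(1))
s=cam('scene'); im=s['color']
cv2.imwrite('pics/rest_s.png',cv2.resize(im[190:300,255:375],None,fx=5,fy=5,interpolation=cv2.INTER_CUBIC))
E
```

```text
mat ((0.5328337550163269, -0.07133564352989197), (0.1498982310295105, 0.17707432806491852), 83.2501220703125) [[0.4361000061035156, -0.13539999723434448], [0.6118999719619751, -0.15620000660419464], [0.6295999884605408, -0.007300000172108412], [0.4537000060081482, 0.013500000350177288]]
jar 0.95 [223.4, 204.5, 252.3, 224.5] [[0.556, -0.056, 0.062]] centroid 236.7 213.8
pan_rest 0.91 [322.5, 194.8, 399.4, 266.9] [[0.513, -0.366, 0.062]] centroid 359.9 231.1
tall_bottle 0.96 [211.8, 261.7, 241.0, 278.4] [[0.417, -0.03, 0.062]] centroid 226.6 267.8
peeler 0.67 [225.9, 174.5, 291.1, 181.3] [[0.65, -0.107, 0.062]] centroid 264.5 176.7
shaker 0.66 [225.1, 205.0, 250.6, 227.8] [[0.551, -0.056, 0.062]] centroid 237.0 214.4
mug 0.81 [423.0, 232.6, 477.5, 274.1] [[0.456, -0.586, 0.062]] centroid 445.5 253.2
mill 0.74 [193.0, 113.3, 234.4, 157.4] [[0.762, 0.011, 0.062]] centroid 212.0 135.3
kettle 0.96 [247.9, 94.7, 351.4, 170.8] [[0.768, -0.212, 0.062]] centroid 295.6 130.8
wing_grip 0.51 [322.6, 234.8, 340.5, 242.4] [[0.494, -0.292, 0.062]] centroid 330.4 236.6
rest_grip 0.57 [320.1, 195.7, 394.5, 272.0] [[0.505, -0.357, 0.062]] centroid 360.6 230.5
```

View pics/mat_z.png

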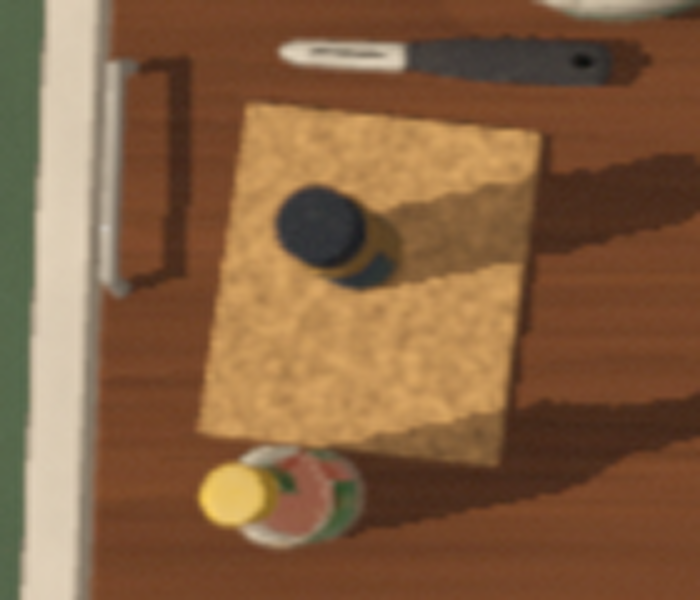

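View pics/rest_z.png

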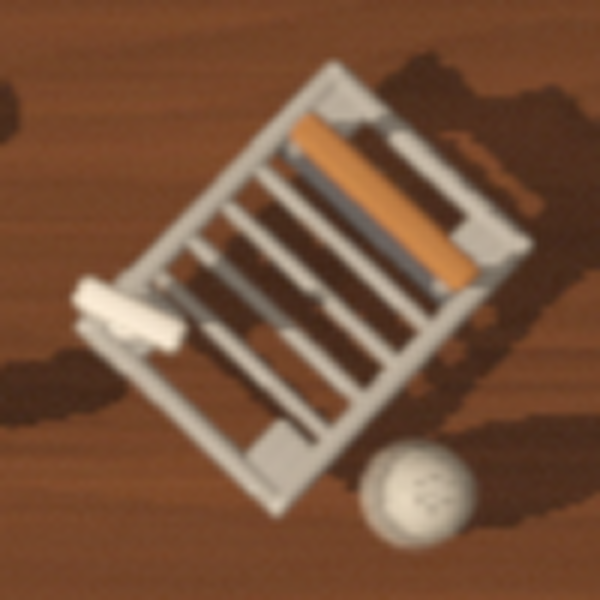

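View pics/rest_s.png

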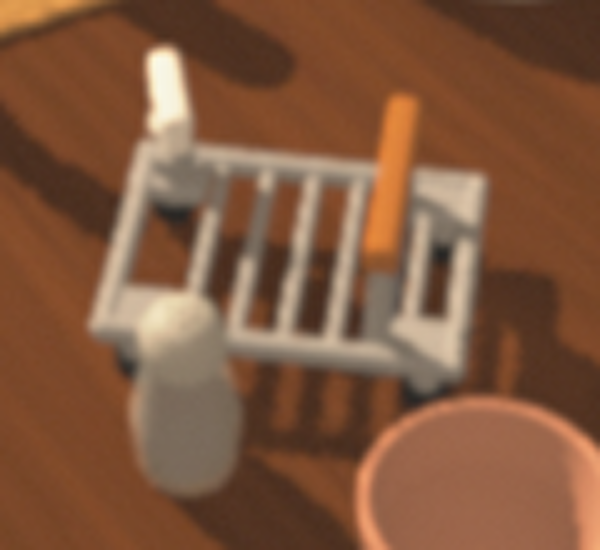

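```bash
cat > fit.py <<'E'
from h import *
from scipy.optimize import least_squares
c=cam('top')
f=lambda L:(np.array(L,float)+.5)/6+np.array([310,185])-.5
cor=f([(335,62),(533,243),(278,517),(78,327)])
W=back(c,cor,0.097)[:,:2]; M=np.array([(-76,-55.5),(-76,55.5),(76,55.5),(76,-55.5)])/1000
def res(p):
    a=p[2]; r=np.array([[np.cos(a),-np.sin(a)],[np.sin(a),np.cos(a)]])
    return (M@r.T+p[:2]-W).ravel()
s=least_squares(res,[.51,-.36,2.2]); p=s.x; print('rest',p,np.degrees(p[2]),s.fun.round(4))
a=p[2]; r=np.array([[np.cos(a),-np.sin(a)],[np.sin(a),np.cos(a)]])
print('grip from pose',r@[-.04,0]+p[:2],'wing axis',r@[.06,-.042]+p[:2])
g=back(c,f([(308,125),(465,280)]),.149)[:,:2]; print('grip meas',g.mean(0),np.degrees(np.arctan2(*(g[1]-g[0])[::-1])),np.linalg.norm(g[1]-g[0]))
w=back(c,f([(88,292),(180,337)]),.146)[:,:2]; print('wing',w.mean(0),np.degrees(np.arctan2(*(w[1]-w[0])[::-1])),np.linalg.norm(w[1]-w[0]))
fm=lambda x,y: [(x/5+170),(y/4.8+165)]
print('jar cap',back(c,[fm(321,226)],.062+.122), 'bottle cap',back(c,[fm(233,493)],.062+.183))
print('mill top',back(c,[[207,127]],.232))
s=cam('scene')
print('jar scene', back(s,[[257,133]],.184))
E
python3 fit.py
```

```text
rest [ 0.50673161 -0.36257421  2.37549035] 136.10557131762715 [ 0.0015  0.0005 -0.0007 -0.0006 -0.0007 -0.     -0.0001  0.0002]
grip from pose [ 0.53555635 -0.39030748] wing axis [ 0.49261443 -0.29070833]
grip meas [ 0.53509165 -0.39040175] -135.52741541381172 0.08517486977930601
wing [ 0.49215144 -0.29225867] -116.34344790079393 0.039646646886663715
jar cap [[ 0.54704844 -0.07059312  0.184     ]] bottle cap [[ 0.42179001 -0.04811378  0.245     ]]
mill top [[ 0.73225412 -0.0151585   0.232     ]]
jar scene [[ 0.54955089 -0.07003931  0.184     ]]
```

```bash
cat > plan.py <<'E'
from h import *
def heading():
    o=ctrl.get_obs(); w,x,y,z=o['eef_rot']; m=R.from_quat([x,y,z,w]).as_matrix()
    return o,m,np.degrees(np.arctan2(m[1,0],m[0,0]))
def to(x,y,z,hd=None):
    o,m,h=heading()
    d=np.array([x,y,z])-o['eef_pos']
    print('t',round(o['time_s'],2),'pos',o['eef_pos'].round(4),'h',round(h,2),'q6',round(np.degrees(o['q'][5]),1),'tilt',np.degrees(np.arccos(-m[2,2])).round(2),'F',o['wrist_force'].round(1),'open',round(o['opening'],3))
    print(' shift cm in current tool frame',(m.T@d*100).round(2),'world',(d*100).round(2))
    if hd is not None:
        print(' turn rz (cw+):',round(h-hd,2))
        a=np.radians(hd); m2=np.array([[np.cos(a),np.sin(a),0],[np.sin(a),-np.cos(a),0],[0,0,-1]])
        print(' shift after turn',(m2.T@d*100).round(2))
E
python3 -c "
from plan import *
to(.548,-.0705,.30,77)
c=cam('top');print(back(c,[[320,305],[320,95]],.062))"
```

```text
t 0.9 pos [0.1282 0.5605 0.3039] h 77.12 q6 -11.8 tilt 0.0 F [ 1.  -0.1  0.3] open 1.0
 shift cm in current tool frame [-52.16  54.99   0.39] world [ 41.98 -63.1   -0.39]
 turn rz (cw+): 0.12
 shift after turn [-52.04  55.1    0.39]
[[ 0.33117074 -0.26271124  0.062     ]
 [ 0.86899745 -0.26450013  0.062     ]]
```

>>> move_arm(
  rows="-2.6 2.75 -0.15 0 0 0 1;-2.6 2.75 -0.15 0 0 0 1;-2.6 2.75 -0.15 0 0 0 1;-2.6 2.75 -0.15 0 0 0 1;-2.6 2.75 -0.15 0 0 0 1;-2.6 2.75 -0.15 0 0 0 1;-2.6 2.75 -0.15 0 0 0 1;-2.6 2.75 -0.15 0 0 0 1;-2.6 2.75 -0.15 0 0 0 1;-2.6 2.75 -0.15 0 0 0 1;-2.6 2.75 0 0 0 0 1;-2.6 2.75 0 0 0 0 1;-2.6 2.75 0 0 0 0 1;-2.6 2.75 0 0 0 0 1;-2.6 2.75 0 0 0 0 1;-2.6 2.75 0 0 0 0 1;-2.6 2.75 0 0 0 0 1;-2.6 2.75 0 0 0 0 1;-2.6 2.75 0 0 0 0 1;-2.6 2.75 0 0 0 0 1",
)

```text
time_s: 2.95
eef_pos: [0.5491, -0.0705, 0.3189]
eef_rot: [0.0, 0.782, 0.623, 0.0]
wrist_force: [-0.1, 1.0, 0.4]
opening: 1.002
```

```bash
python3 -c "
from plan import *
to(.548,-.0705,.204,77)
cam('wrist','w1')"
```

```text
t 2.95 pos [ 0.5491 -0.0705  0.3189] h 77.11 q6 -96.7 tilt 0.01 F [-0.1  1.   0.4] open 1.002
 shift cm in current tool frame [-0.03 -0.11 11.49] world [ -0.11  -0.   -11.49]
 turn rz (cw+): 0.11
 shift after turn [-0.03 -0.11 11.49]
```

View pics/w1.png

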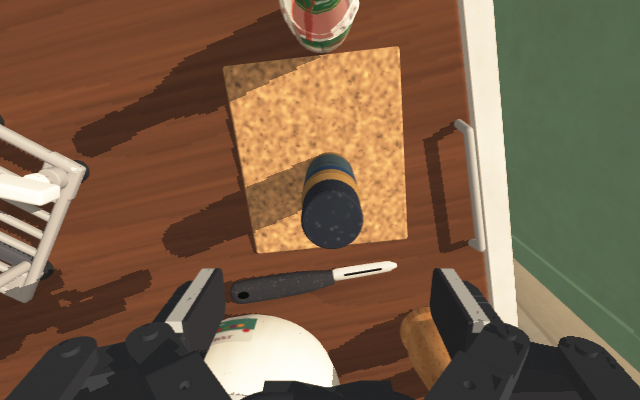

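>>> move_arm(
  rows="0 -0.1 1.9 0 0 0 1;0 0 1.9 0 0 0 1;0 0 1.9 0 0 0 1;0 0 1.9 0 0 0 1;0 0 1.9 0 0 0 1;0 0 1.8 0 0 0 1;0 0 0 0 0 0 1;0 0 0 0 0 0 0.3;0 0 0 0 0 0 0.3;0 0 0 0 0 0 0.3;0 0 0 0 0 0 0.3;0 0 0 0 0 0 0.3;0 0 0 0 0 0 0.3",
)

```text
time_s: 4.3
eef_pos: [0.5483, -0.0689, 0.2076]
eef_rot: [0.001, 0.782, 0.623, 0.001]
wrist_force: [-0.7, 0.5, 5.8]
opening: 0.459
```

```bash
python3 -c "
from plan import *
to(.42,-.215,.26,77)
cam('wrist','w2');cam('scene','s2')"
```

```text
t 4.3 pos [ 0.5483 -0.0689  0.2076] h 77.13 q6 -96.6 tilt 0.16 F [-0.7  0.5  5.8] open 0.459
 shift cm in current tool frame [-17.1   -9.24  -5.26] world [-12.83 -14.61   5.24]
 turn rz (cw+): 0.13
 shift after turn [-17.12  -9.21  -5.24]
```

View pics/w2.png

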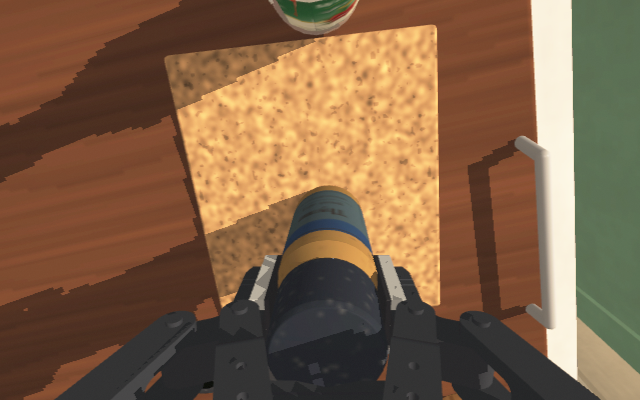

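>>> move_arm(
  rows="0 0 -1 0 0 0 0.3;0 0 -2 0 0 0 0.3;0 0 -2 0 0 0 0.3;-1.7 -0.92 0 0 0 0 0.3;-1.7 -0.92 0 0 0 0 0.3;-1.7 -0.92 0 0 0 0 0.3;-1.7 -0.92 0 0 0 0 0.3;-1.7 -0.92 0 0 0 0 0.3;-1.7 -0.92 0 0 0 0 0.3;-1.7 -0.92 0 0 0 0 0.3;-1.7 -0.92 0 0 0 0 0.3;-1.7 -0.92 0 0 0 0 0.3;-1.7 -0.92 0 0 0 0 0.3;0 0 1.5 0 0 0 0.3;0 0 1.5 0 0 0 0.3;0 0 1 0 0 0 0.3;0 0 0.5 0 0 0 0.3;0 0 0.5 0 0 0 0.3;0 0 0 0 0 0 0.3;0 0 0 0 0 0 0.3",
)

```text
time_s: 6.4
eef_pos: [0.4201, -0.214, 0.2063]
eef_rot: [0.0, 0.782, 0.623, 0.0]
wrist_force: [-0.4, -0.0, -4.9]
opening: 0.462
```

```bash
python3 -c "
from plan import *
to(.42,-.215,.203,77)
c=cam('scene');cv2.imwrite('pics/s3.png',cv2.resize(c['color'][110:310,130:370],None,fx=3,fy=3))"
```

```text
t 6.4 pos [ 0.4201 -0.214   0.2063] h 77.13 q6 -118.6 tilt 0.03 F [-0.4 -0.  -4.9] open 0.462
 shift cm in current tool frame [-0.1   0.01  0.33] world [-0.01 -0.1  -0.33]
 turn rz (cw+): 0.13
 shift after turn [-0.1   0.01  0.33]
```

View pics/s3.png

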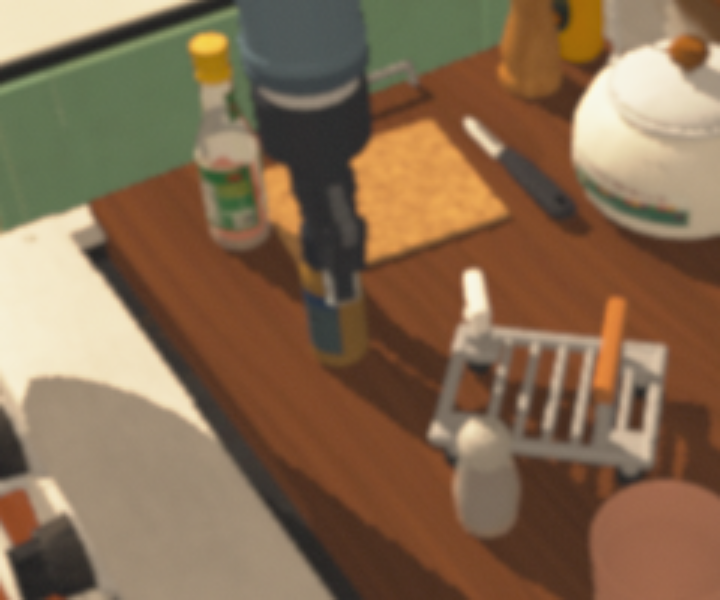

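>>> move_arm(
  rows="0 0 0.15 0 0 0 0.3;0 0 0.15 0 0 0 0.3;0 0 0 0 0 0 0.3;0 0 0 0 0 0 0.3",
)

```text
time_s: 6.85
eef_pos: [0.4198, -0.2139, 0.2029]
eef_rot: [-0.0, 0.782, 0.623, -0.0]
wrist_force: [-0.0, 0.4, -3.7]
opening: 0.457
```

>>> move_arm(
  rows="0 0 0.1 0 0 0 0.3;0 0 0 0 0 0 0.3;0 0 0 0 0 0 0.3",
)

```text
time_s: 7.15
eef_pos: [0.4198, -0.2139, 0.2018]
eef_rot: [-0.0, 0.782, 0.623, -0.0]
wrist_force: [-0.1, -0.0, -3.6]
opening: 0.461
```

>>> move_arm(
  rows="0 0 0.1 0 0 0 0.3;0 0 0 0 0 0 0.3;0 0 0 0 0 0 0.3",
)

```text
time_s: 7.45
eef_pos: [0.4202, -0.2141, 0.2016]
eef_rot: [0.0, 0.782, 0.623, 0.0]
wrist_force: [-0.9, 1.8, 5.2]
opening: 0.46
```

>>> move_arm(
  rows="0 0 0 0 0 0 0.6;0 0 0 0 0 0 0.8;0 0 0 0 0 0 0.9;0 0 0 0 0 0 0.9;0 0 -1 0 0 0 0.9;0 0 -2 0 0 0 0.9;0 0 -3 0 0 0 0.9;0 0 -4 0 0 0 0.9;0 0 -3 0 0 0 0.9;0 0 0 0 0 0 0.9",
)

```text
time_s: 8.45
eef_pos: [0.4215, -0.2153, 0.3367]
eef_rot: [0.005, 0.782, 0.623, 0.001]
wrist_force: [-0.1, -0.0, 0.1]
opening: 0.897
```

```bash
python3 -c "
from plan import *
to(.5355,-.3905,.30,136.1)
c=cam('scene');cv2.imwrite('pics/s4.png',cv2.resize(c['color'][110:310,130:370],None,fx=3,fy=3))"
```

```text
t 8.45 pos [ 0.4215 -0.2153  0.3367] h 77.12 q6 -118.6 tilt 0.56 F [-0.1 -0.   0.1] open 0.897
 shift cm in current tool frame [-14.52  14.99   3.87] world [ 11.4  -17.52  -3.67]
 turn rz (cw+): -58.98
 shift after turn [-20.36  -4.72   3.67]
```

View pics/s4.png

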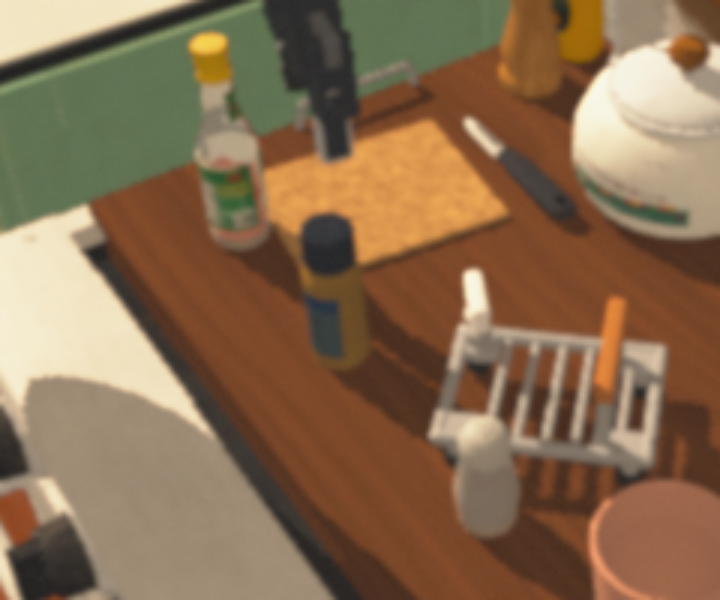

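>>> move_arm(
  rows="-2.9 3 0 0 0 0 0.6;-2.9 3 0 0 0 0 0.6;-2.9 3 0 0 0 0 0.6;-2.9 3 0 0 0 0 0.6;-2.9 3 0 0 0 0 0.6;0 0 0.5 0 0 -7.4 0.6;0 0 0.5 0 0 -7.4 0.6;0 0 0.5 0 0 -7.4 0.6;0 0 0.5 0 0 -7.4 0.6;0 0 0.5 0 0 -7.4 0.6;0 0 0.5 0 0 -7.4 0.6;0 0 0.5 0 0 -7.4 0.6;0 0 0 0 0 -7.2 0.6;0 0 0 0 0 0 0.6;0 0 0 0 0 0 0.6",
)

```text
time_s: 10.0
eef_pos: [0.5456, -0.3758, 0.2944]
eef_rot: [-0.004, 0.387, 0.922, -0.009]
wrist_force: [0.6, 0.8, -0.6]
opening: 0.603
```

```bash
python3 -c "
from plan import *
to(.5355,-.3905,.197,136.1)
c=cam('wrist','w5')"
```

```text
t 10.0 pos [ 0.5456 -0.3758  0.2944] h 134.46 q6 -178.6 tilt 1.1 F [ 0.6  0.8 -0.6] open 0.603
 shift cm in current tool frame [-0.35 -1.56  9.77] world [-1.01 -1.47 -9.74]
 turn rz (cw+): -1.64
 shift after turn [-0.29 -1.76  9.74]
```

View pics/w5.png

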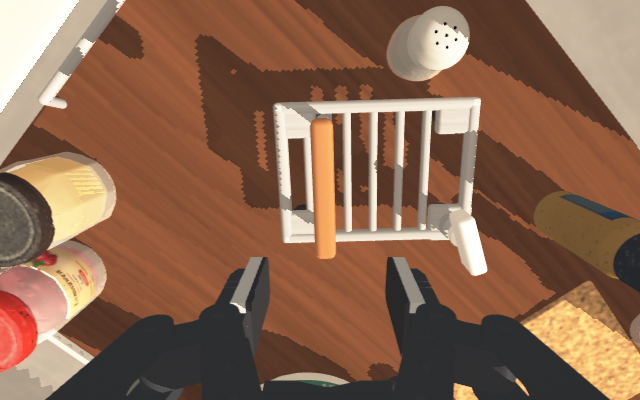

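>>> move_arm(
  rows="0 0 -1 0 0 8.5 0.6;0 0 -1 0 0 8.5 0.6;0 0 0 0 0 8.5 0.6;0 0 0 0 0 8.5 0.6;0 0 0 0 0 8.5 0.6;0 0 0 0 0 8.5 0.6;0 0 0 0 0 8.5 0.6;0 0 0 0 0 8.5 0.6;0 0 0 0 0 8.5 0.6;0 0 0 0 0 8.5 0.6;0 0 0 0 0 8.5 0.6;0 0 0 0 0 8.5 0.6;0 0 0 0 0 8.5 0.6;0 0 0 0 0 8.5 0.6;0 0 0 0 0 8.5 0.6;0 0 0 0 0 8.5 0.6;0 0 0 0 0 8.5 0.6;0 0 0 0 0 8.5 0.6;0 0 0 0 0 8.5 0.6;0 0 0 0 0 8.5 0.6",
)

```text
time_s: 12.05
eef_pos: [0.5454, -0.3765, 0.3154]
eef_rot: [0.009, 0.951, -0.309, -0.004]
wrist_force: [-0.8, -0.2, -0.1]
opening: 0.603
```

```bash
cat >> plan.py <<'E'
def rv(hd):
    o,m,h=heading(); a=np.radians(hd)
    m2=np.array([[np.cos(a),np.sin(a),0],[np.sin(a),-np.cos(a),0],[0,0,-1]])
    print(' full rotvec deg',np.degrees(R.from_matrix(m.T@m2).as_rotvec()).round(2))
E
python3 -c "
from plan import *
to(.5355,-.3905,.197,-43.9); rv(-43.9)"
```

```text
t 12.05 pos [ 0.5454 -0.3765  0.3154] h -35.98 q6 -8.3 tilt 1.1 F [-0.8 -0.2 -0.1] open 0.603
 shift cm in current tool frame [ 0.05  1.49 11.87] world [ -0.99  -1.4  -11.84]
 turn rz (cw+): 7.92
 shift after turn [ 0.25  1.7  11.84]
 full rotvec deg [1.1  0.08 7.92]
```

>>> move_arm(
  rows="0 0 0 1.1 0.1 7.9 0.6;0 0 0 0 0 0 0.6;0.25 1.7 0 0 0 0 0.6;0 0 2 0 0 0 0.6;0 0 2 0 0 0 0.6;0 0 2 0 0 0 0.6;0 0 0 0 0 0 0.6;0 0 0 0 0 0 0.6",
)

```text
time_s: 12.85
eef_pos: [0.5356, -0.3908, 0.2556]
eef_rot: [0.0, 0.929, -0.37, -0.0]
wrist_force: [-0.5, -0.4, 0.0]
opening: 0.597
```

```bash
python3 -c "
from plan import *
to(.5355,-.3905,.197,-43.9); rv(-43.9)
c=cam('wrist','w6')"
```

```text
t 12.85 pos [ 0.5356 -0.3908  0.2556] h -43.42 q6 -2.9 tilt 0.02 F [-0.5 -0.4  0. ] open 0.597
 shift cm in current tool frame [-0.03 -0.01  5.86] world [-0.01  0.03 -5.86]
 turn rz (cw+): 0.48
 shift after turn [-0.03 -0.01  5.86]
 full rotvec deg [0.02 0.   0.48]
```

View pics/w6.png

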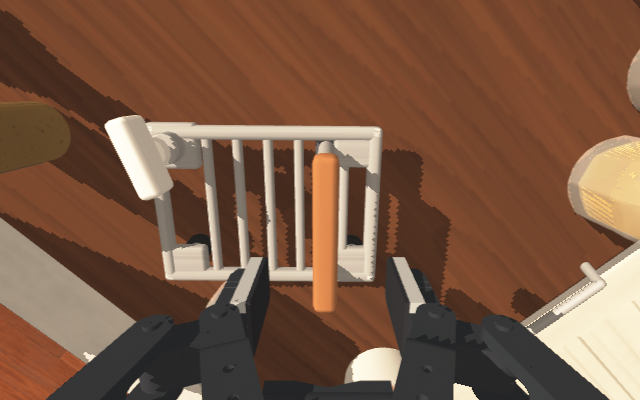

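>>> move_arm(
  rows="0 0 1.5 0 0 0.5 0.6;0 0 1.5 0 0 0 0.6;0 0 1.5 0 0 0 0.6;0 0 1.5 0 0 0 0.6;0 0 0 0 0 0 0.6;0 0 0 0 0 0 0.3;0 0 0 0 0 0 0.1;0 0 0 0 0 0 0;0 0 0 0 0 0 0;0 0 0 0 0 0 0;0 0 0 0 0 0 0",
)

```text
time_s: 14.0
eef_pos: [0.5363, -0.3903, 0.1963]
eef_rot: [0.0, 0.927, -0.374, 0.001]
wrist_force: [-2.6, 1.5, 3.6]
opening: 0.155
```

>>> move_arm(
  rows="0 0 -0.3 0 0 0 0;0 0 -0.7 0 0 0 0;0 0 -1 0 0 0 0;0 0 -2 0 0 0 0;0 0 -2 0 0 0 0;0 0 -2 0 0 0 0;0 0 0 0 0 0 0;0 0 0 0 0 0 0",
)

```text
time_s: 14.8
eef_pos: [0.5362, -0.39, 0.2756]
eef_rot: [0.0, 0.927, -0.374, 0.001]
wrist_force: [-0.2, 0.3, -8.6]
opening: 0.153
```

```bash
python3 -c "
from plan import *
to(.51,-.067,.35,-186.75); rv(-186.75)
c=cam('wrist','w7')
c=cam('scene');cv2.imwrite('pics/s7.png',cv2.resize(c['color'][110:310,130:400],None,fx=2.9,fy=2.9))"
```

```text
t 14.8 pos [ 0.5362 -0.39    0.2756] h -43.98 q6 -2.3 tilt 0.07 F [-0.2  0.3 -8.6] open 0.153
 shift cm in current tool frame [-24.31 -21.43  -7.47] world [-2.62 32.3   7.44]
 turn rz (cw+): 142.77
 shift after turn [ 6.4  31.77 -7.44]
 full rotvec deg [-1.0000e-01 -2.0000e-02  1.4277e+02]
```

View pics/s7.png

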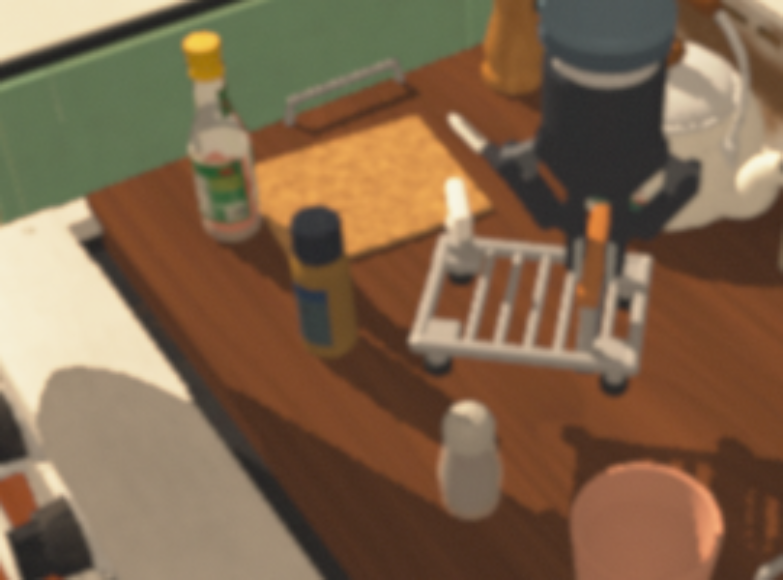

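View pics/w7.png

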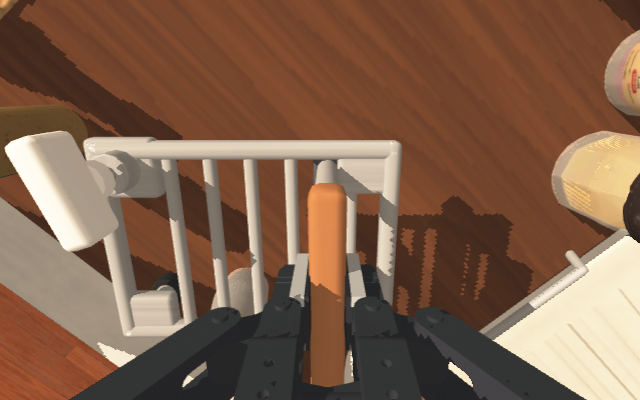

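>>> move_arm(
  rows="0 0 -2 0 0 0 0;0 0 -3 0 0 0 0;0 0 -3 0 0 0 0;0 0 -3 0 0 0 0;0 0 -1.4 0 0 0 0;-1.2 -1 0 0 0 0 0;-2.25 -1.9 0 0 0 0 0;-2.25 -1.9 0 0 0 0 0;-2.25 -1.9 0 0 0 0 0;-2.25 -1.9 0 0 0 0 0;-2.25 -1.9 0 0 0 0 0;-2.25 -1.9 0 0 0 0 0;-2.25 -1.9 0 0 0 0 0;-2.25 -1.9 0 0 0 0 0;-2.25 -1.9 0 0 0 0 0;-2.25 -1.9 0 0 0 0 0;-2.25 -1.9 0 0 0 0 0;-1.1 -0.9 0 0 0 0 0;0 0 0 0 0 4 0;0 0 0 0 0 8 0",
)

```text
time_s: 16.9
eef_pos: [0.4993, -0.0375, 0.3981]
eef_rot: [0.0, 0.882, -0.47, -0.001]
wrist_force: [-0.2, -0.9, -6.7]
opening: 0.151
```

>>> move_arm(
  rows="0 0 0 0 0 8 0;0 0 0 0 0 8 0;0 0 0 0 0 8 0;0 0 0 0 0 8 0;0 0 0 0 0 8 0;0 0 0 0 0 8 0;0 0 0 0 0 8 0;0 0 0 0 0 8 0;0 0 0 0 0 8 0;0 0 0 0 0 8 0;0 0 0 0 0 8 0;0 0 0 0 0 8 0;0 0 0 0 0 8 0;0 0 0 0 0 8 0;0 0 0 0 0 8 0;0 0 0 0 0 8 0;0 0 0 0 0 2.8 0;0 0 0 0 0 0 0;0 0 0 0 0 0 0",
)

```text
time_s: 18.8
eef_pos: [0.4994, -0.0381, 0.3984]
eef_rot: [-0.001, 0.058, 0.998, 0.0]
wrist_force: [-0.2, -0.8, -8.4]
opening: 0.152
```

```bash
python3 -c "
from plan import *
to(.503,-.068,.30,-186.75); rv(-186.75)
c=cam('wrist','w8')
c=cam('top');cv2.imwrite('pics/t8.png',cv2.resize(c['color'][120:320,170:370],None,fx=3,fy=3))
c=cam('scene');cv2.imwrite('pics/s8.png',cv2.resize(c['color'][40:290,130:400],None,fx=2.4,fy=2.4))"
```

```text
t 18.8 pos [ 0.4994 -0.0381  0.3984] h 173.3 q6 168.7 tilt 0.09 F [-0.2 -0.8 -8.4] open 0.152
 shift cm in current tool frame [-0.72 -2.92  9.83] world [ 0.36 -2.99 -9.84]
 turn rz (cw+): 360.05
 shift after turn [-0.7  -2.92  9.84]
 full rotvec deg [ 0.   -0.09  0.05]
```

View pics/t8.png

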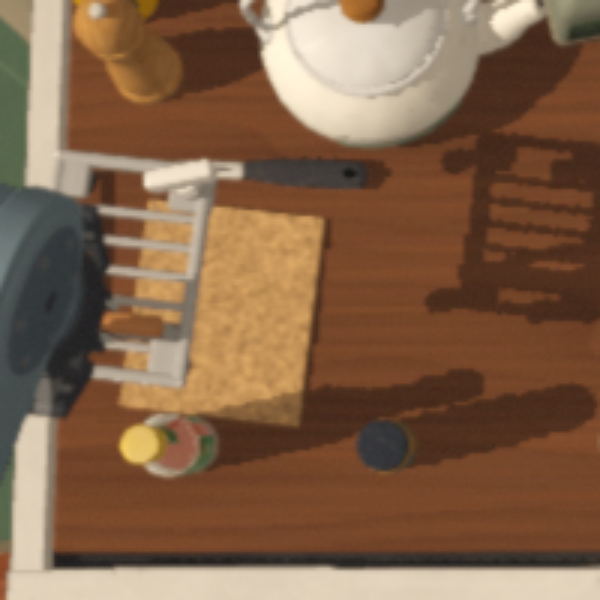

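View pics/s8.png

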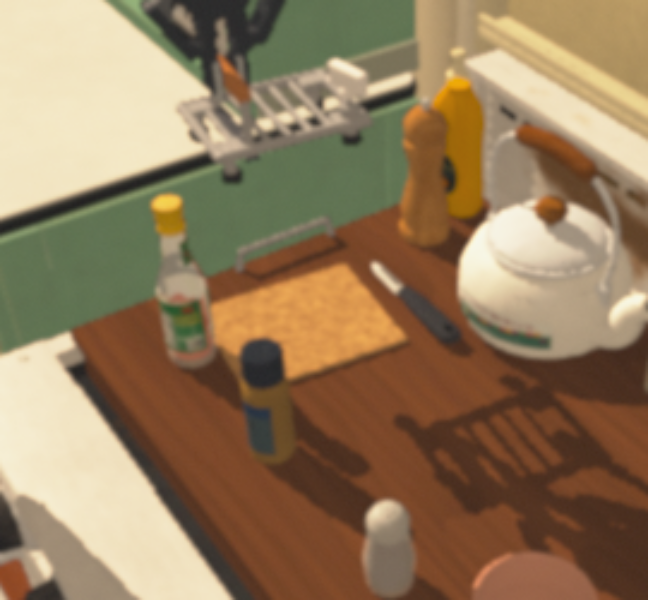

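View pics/w8.png

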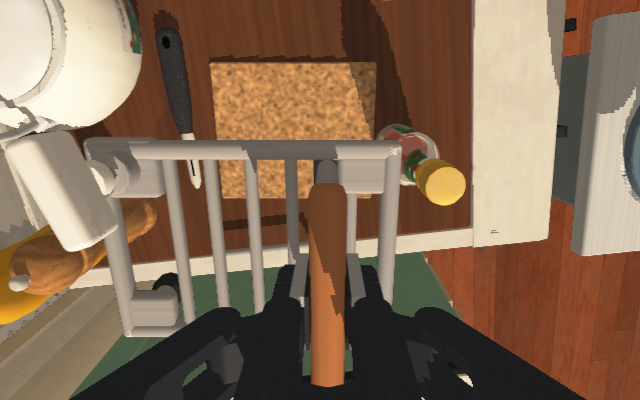

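>>> move_arm(
  rows="-0.35 -1.45 0 0 0 0 0;-0.35 -1.45 0 0 0 0 0;0 0 0 0 0 0 0;0 0 3 0 0 0 0;0 0 3 0 0 0 0;0 0 3 0 0 0 0;0 0 3 0 0 0 0;0 0 3 0 0 0 0;0 0 2 0 0 0 0;0 0 1 0 0 0 0;0 0 0 0 0 0 0;0 0 0 0 0 0 0",
)

```text
time_s: 20.15
eef_pos: [0.5041, -0.0682, 0.2204]
eef_rot: [0.001, 0.059, 0.998, -0.0]
wrist_force: [0.2, -0.9, -7.7]
opening: 0.157
```

```bash
python3 -c "
from plan import *
to(.503,-.068,.202,-186.75); rv(-186.75)
c=cam('top');cv2.imwrite('pics/t9.png',cv2.resize(c['color'][150:300,180:330],None,fx=4,fy=4))
c=cam('scene');cv2.imwrite('pics/s9.png',cv2.resize(c['color'][90:240,150:330],None,fx=4,fy=4))"
```

```text
t 20.15 pos [ 0.5041 -0.0682  0.2204] h 173.21 q6 165.7 tilt 0.12 F [ 0.2 -0.9 -7.7] open 0.157
 shift cm in current tool frame [0.12 0.01 1.84] world [-0.11  0.02 -1.84]
 turn rz (cw+): 359.96
 shift after turn [0.11 0.01 1.84]
 full rotvec deg [-0.04  0.12 -0.04]
```

View pics/t9.png

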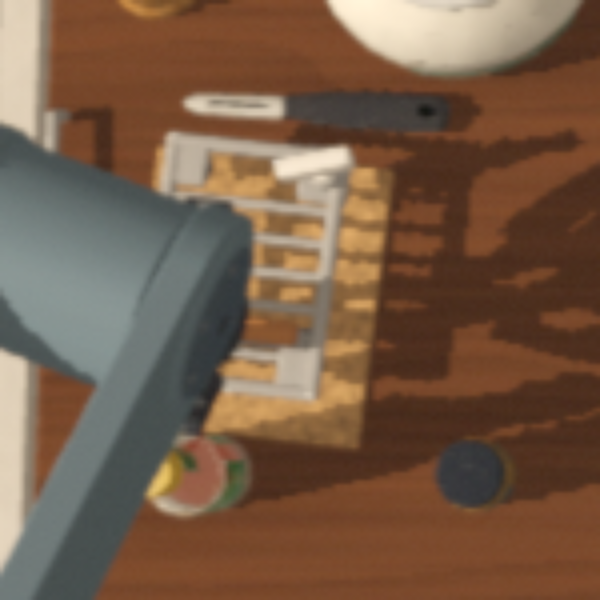

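View pics/s9.png

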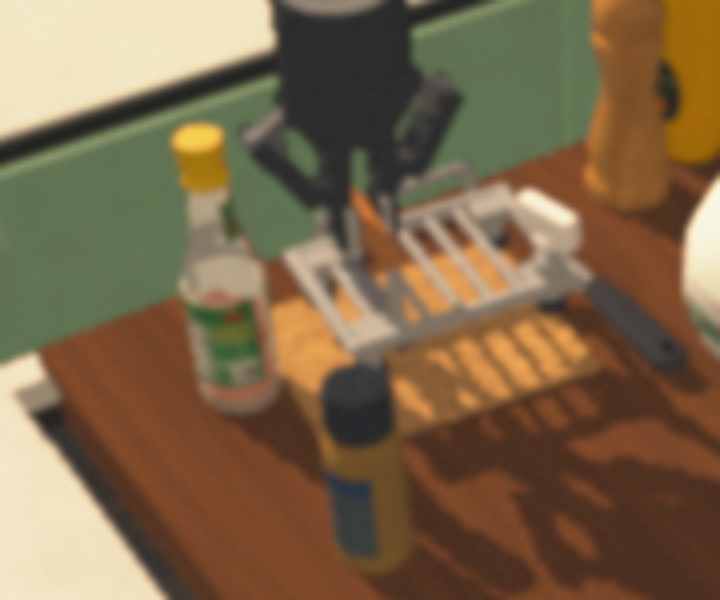

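>>> move_arm(
  rows="0 0 0.7 0 0 0 0;0 0 0.5 0 0 0 0;0 0 0.2 0 0 0 0;0 0 0 0 0 0 0;0 0 0 0 0 0 0",
)

```text
time_s: 20.75
eef_pos: [0.5034, -0.0677, 0.2053]
eef_rot: [0.0, 0.059, 0.998, -0.0]
wrist_force: [-0.2, 0.8, -8.7]
opening: 0.152
```

>>> move_arm(
  rows="0 0 0.15 0 0 0 0;0 0 0.15 0 0 0 0;0 0 0 0 0 0 0;0 0 0 0 0 0 0",
)

```text
time_s: 21.15
eef_pos: [0.5034, -0.0677, 0.2024]
eef_rot: [0.0, 0.059, 0.998, -0.0]
wrist_force: [-0.2, 0.5, -8.4]
opening: 0.152
```

>>> move_arm(
  rows="0 0 0.1 0 0 0 0;0 0 0 0 0 0 0;0 0 0 0 0 0 0",
)

```text
time_s: 21.45
eef_pos: [0.5035, -0.0678, 0.2022]
eef_rot: [0.0, 0.059, 0.998, -0.0]
wrist_force: [-5.0, 0.9, 4.9]
opening: 0.149
```

>>> move_arm(
  rows="0 0 0 0 0 0 0.2;0 0 0 0 0 0 0.3;0 0 0 0 0 0 0.35;0 0 0 0 0 0 0.35;0 0 -1 0 0 0 0.35;0 0 -2 0 0 0 0.35;0 0 -4 0 0 0 0.35;0 0 -4 0 0 0 0.35;0 0 -3 0 0 0 0.35;0 0 0 0 0 -8.3 0.35;0 0 0 0 0 -8.3 0.35;0 0 0 0 0 -8.3 0.35;0 0 0 0 0 -8.3 0.35;0 0 0 0 0 -8.3 0.35;0 0 0 0 0 -8.3 0.35;0 0 0 0 0 -8.3 0.35;0 0 0 0 0 -8.3 0.35;0 0 0 0 0 -8.3 0.35;0 0 0 0 0 -8.3 0.35;0 0 0 0 0 -8.3 0.35",
)

```text
time_s: 23.45
eef_pos: [0.5034, -0.0677, 0.3422]
eef_rot: [0.0, -0.675, 0.738, -0.001]
wrist_force: [-0.2, -0.7, 0.6]
opening: 0.351
```

>>> move_arm(
  rows="0 0 0 0 0 -8.3 0.35;0 0 0 0 0 -8.3 0.35;0 0 0 0 0 -8.3 0.35;0 0 0 0 0 -8.3 0.35;0 0 0 0 0 -8.3 0.35;0 0 0 0 0 -8.3 0.35;0 0 0 0 0 -8.3 0.35;0 0 0 0 0 -8.3 0.35;0 0 0 0 0 -8.3 0.35;0 0 0 0 0 -8.3 0.35;0 0 0 0 0 -8.3 0.35;0 0 0 0 0 -8.3 0.35;0 0 0 0 0 -6.8 0.35;0 0 0 0 0 0 0.35",
)

```text
time_s: 24.85
eef_pos: [0.5034, -0.0678, 0.3421]
eef_rot: [0.0, 0.995, 0.096, 0.001]
wrist_force: [0.7, 0.4, -0.2]
opening: 0.344
```

```bash
python3 -c "
from plan import *
to(.5974,-.1213,.26,10.9); rv(10.9)
c=cam('top');cv2.imwrite('pics/t10.png',cv2.resize(c['color'][160:290,190:320],None,fx=4.6,fy=4.6,interpolation=cv2.INTER_CUBIC))
c=cam('scene');cv2.imwrite('pics/s10.png',cv2.resize(c['color'][90:240,180:360],None,fx=4,fy=4,interpolation=cv2.INTER_CUBIC))
c=cam('wrist','w10')"
```

```text
t 24.85 pos [ 0.5034 -0.0678  0.3421] h 10.98 q6 -32.0 tilt 0.08 F [ 0.7  0.4 -0.2] open 0.344
 shift cm in current tool frame [8.2  7.04 8.23] world [ 9.4  -5.35 -8.21]
 turn rz (cw+): 0.08
 shift after turn [8.22 7.04 8.21]
 full rotvec deg [ 0.05 -0.07  0.08]
```

View pics/t10.png

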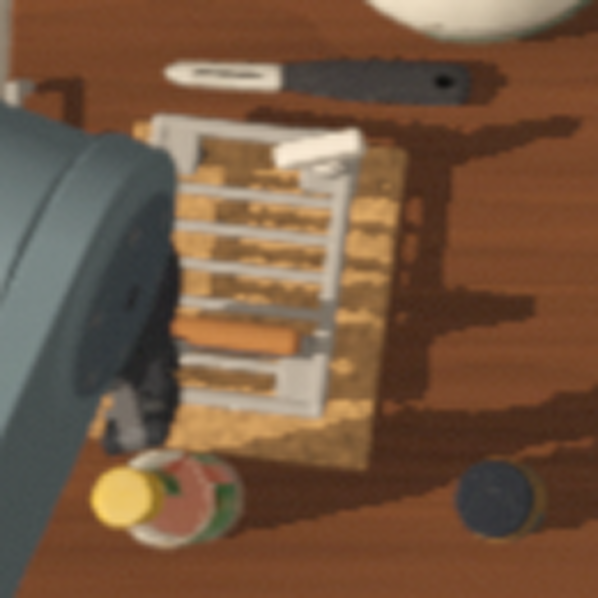

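View pics/s10.png

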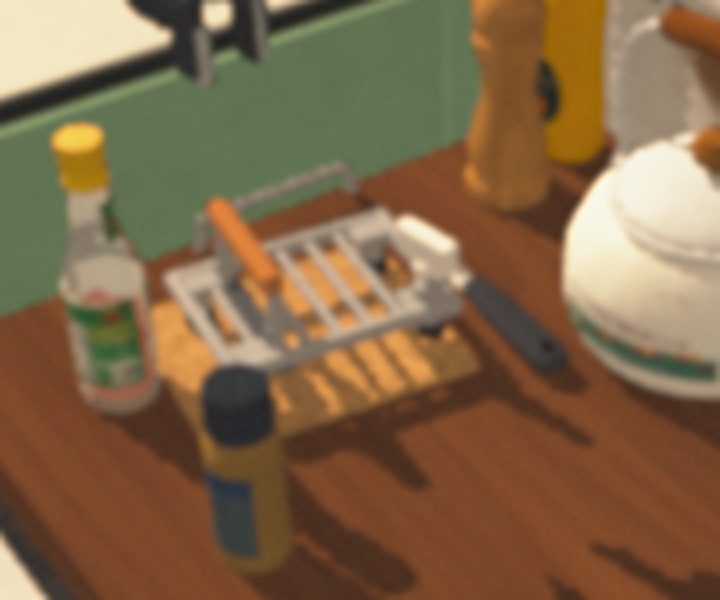

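View pics/w10.png

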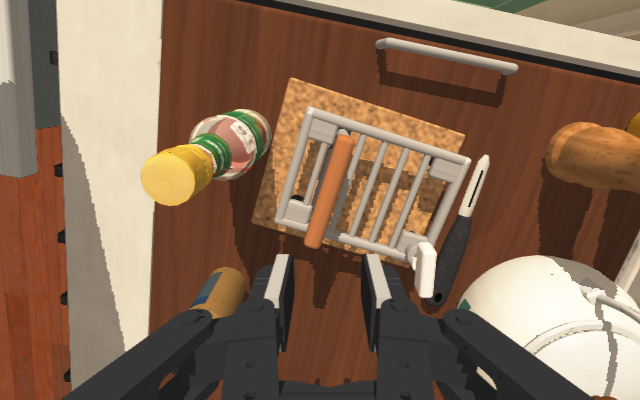

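```bash
python3 - <<'E'
from plan import *
c=cam('top')
f=lambda L:(np.array(L,float)+.5)/4.6+np.array([190,160])-.5
w=back(c,f([(276,155),(360,140)]),.150)[:,:2]; print('wing',w.mean(0),np.degrees(np.arctan2(*(w[1]-w[0])[::-1])),np.linalg.norm(w[1]-w[0]))
W=back(c,f([(152,115),(360,133),(324,416)]),.104)[:,:2]  # corners (76,55.5),(76,-55.5),(-76,-55.5)
M=np.array([(76,55.5),(76,-55.5),(-76,-55.5)])/1000
from scipy.optimize import least_squares
def res(p):
    a=p[2]; r=np.array([[np.cos(a),-np.sin(a)],[np.sin(a),np.cos(a)]]); return (M@r.T+p[:2]-W).ravel()
s=least_squares(res,[.54,-.07,0]);print(s.x,np.degrees(s.x[2]),s.fun.round(4))
m=np.array([.5328,-.0713]);a=np.radians(-6.75);rm=np.array([[np.cos(a),np.sin(a)],[-np.sin(a),np.cos(a)]])
a=s.x[2]; r=np.array([[np.cos(a),-np.sin(a)],[np.sin(a),np.cos(a)]])
F=np.array([(-60,-42),(-60,42),(60,42),(60,-42)])/1000@r.T+s.x[:2]; print('axis',F[3]); print('feet in mat',((F-m)@rm.T).round(4))
E
```

```text
wing [ 0.59930704 -0.12073839] -80.06732626998443 0.04362555093192616
[ 0.5447266  -0.07244819 -0.10267275] -5.8827152921014605 [ 0.0009 -0.0003 -0.      0.0009 -0.0009 -0.0006]
axis [ 0.60010594 -0.12037655]
feet in mat [[-0.0474 -0.0426]
 [-0.0486  0.0413]
 [ 0.0713  0.0432]
 [ 0.0726 -0.0408]]
```

```bash
python3 -c "
from plan import *
to(.5987,-.121,.192,9.9); rv(9.9)"
```

```text
t 25.05 pos [ 0.5034 -0.0677  0.3417] h 10.79 q6 -31.9 tilt 0.05 F [-0.7  0.2  0.3] open 0.355
 shift cm in current tool frame [ 8.36  7.01 14.98] world [  9.53  -5.33 -14.97]
 turn rz (cw+): 0.89
 shift after turn [ 8.48  6.89 14.97]
 full rotvec deg [ 0.03 -0.04  0.89]
```

>>> move_arm(
  rows="2.1 1.75 0 0 0 0.5 0.35;2.1 1.75 0 0 0 0.5 0.35;2.1 1.75 0 0 0 0 0.35;2.04 1.77 0 0 0 0 0.35;0 0 2.5 0 0 0 0.35;0 0 2.5 0 0 0 0.35;0 0 3 0 0 0 0.35;0 0 0 0 0 0 0.35;0 0 0 0 0 0 0.35",
)

```text
time_s: 25.95
eef_pos: [0.5979, -0.1219, 0.2615]
eef_rot: [-0.0, 0.996, 0.086, -0.0]
wrist_force: [0.0, -0.6, 0.9]
opening: 0.351
```

```bash
python3 -c "
from plan import *
to(.5987,-.121,.192,9.9); rv(9.9)
c=cam('wrist','w11')"
```

```text
t 25.95 pos [ 0.5979 -0.1219  0.2615] h 9.87 q6 -32.5 tilt 0.03 F [ 0.  -0.6  0.9] open 0.351
 shift cm in current tool frame [ 0.1  -0.07  6.95] world [ 0.08  0.09 -6.95]
 turn rz (cw+): -0.03
 shift after turn [ 0.09 -0.07  6.95]
 full rotvec deg [-0.01  0.03 -0.03]
```

View pics/w11.png

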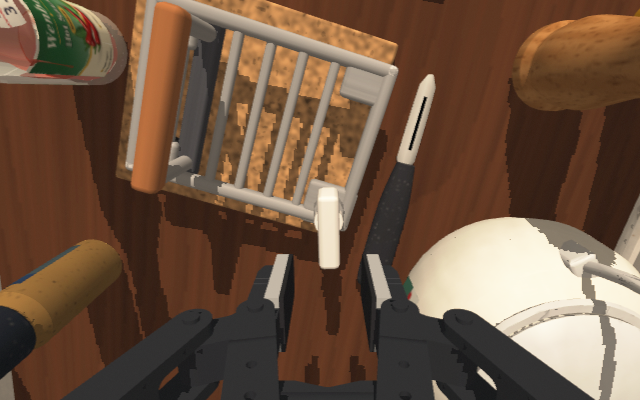

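```bash
python3 - <<'E'
from plan import *
c=cam('wrist'); im=c['color']
cv2.imwrite('pics/w11z.png',cv2.resize(im[170:290,260:400],None,fx=5,fy=5,interpolation=cv2.INTER_CUBIC))
for p in [(.5987,-.121),(.5993,-.1207)]:
    a=np.radians(-80); 
    print(proj(c,[[p[0]+s*.022*np.cos(a),p[1]+s*.022*np.sin(a),.1507] for s in(-1,1)]))
E
```

```text
[[326.50682609 196.1588837 ]
 [326.71841086 269.60236069]]
[[327.70680954 195.81369275]
 [327.83912461 269.30077048]]
```

View pics/w11z.png

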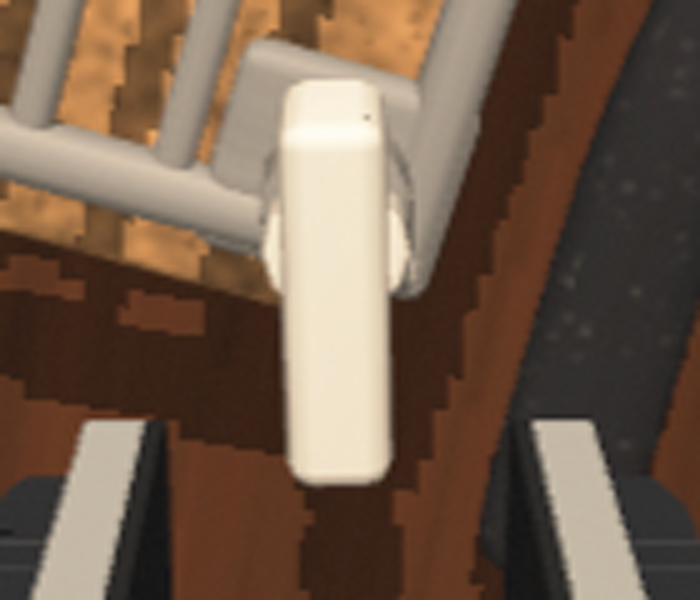

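>>> move_arm(
  rows="0.12 -0.1 2 0 0 0 0.35;0 0 2 0 0 0 0.35;0 0 1.8 0 0 0 0.35;0 0 1 0 0 0 0.35;0 0 0 0 0 0 0.3;0 0 0 0 0 0 0.2;0 0 0 0 0 0 0.2;0 0 0 0 0 0 0.2",
)

```text
time_s: 26.85
eef_pos: [0.5994, -0.1208, 0.1944]
eef_rot: [0.0, 0.996, 0.086, 0.001]
wrist_force: [-0.9, -0.2, -1.4]
opening: 0.206
```

```bash
python3 -c "
from plan import *
to(.599,-.1205,.192,9.9)
c=cam('wrist','w12')"
```

```text
t 26.85 pos [ 0.5994 -0.1208  0.1944] h 9.92 q6 -32.4 tilt 0.11 F [-0.9 -0.2 -1.4] open 0.206
 shift cm in current tool frame [-0.03 -0.04  0.24] world [-0.04  0.03 -0.24]
 turn rz (cw+): 0.02
 shift after turn [-0.03 -0.04  0.24]
```

View pics/w12.png

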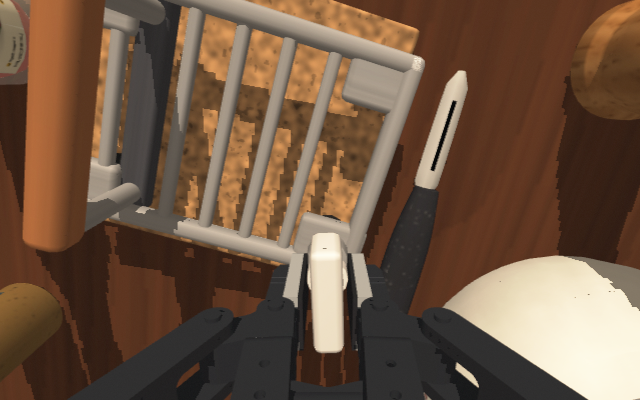

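>>> move_arm(
  rows="0 0 0.03 0 0 6 0.2;0 0 0.03 0 0 6 0.2;0 0 0.03 0 0 6 0.2;0 0 0.03 0 0 6 0.2;0 0 0.03 0 0 6 0.2;0 0 0.03 0 0 6 0.2;0 0 0.03 0 0 6 0.2;0 0 0.03 0 0 6 0.2;0 0 0.03 0 0 6 0.2;0 0 0.03 0 0 6 0.2;0 0 0 0 0 0 0.2",
)

```text
time_s: 28.0
eef_pos: [0.599, -0.1209, 0.191]
eef_rot: [0.0, 0.906, -0.424, 0.0]
wrist_force: [-2.9, -0.2, 0.6]
opening: 0.202
```

```bash
python3 -c "
from plan import *
to(.599,-.1205,.192,9.9)
c=cam('wrist','w13')
c=cam('top');cv2.imwrite('pics/t13.png',cv2.resize(c['color'][160:290,190:320],None,fx=4.6,fy=4.6,interpolation=cv2.INTER_CUBIC))"
```

```text
t 28.0 pos [ 0.599  -0.1209  0.191 ] h -50.13 q6 27.6 tilt 0.05 F [-2.9 -0.2  0.6] open 0.202
 shift cm in current tool frame [-0.03 -0.03 -0.1 ] world [0.   0.04 0.1 ]
 turn rz (cw+): -60.03
 shift after turn [ 0.01 -0.04 -0.1 ]
```

View pics/w13.png

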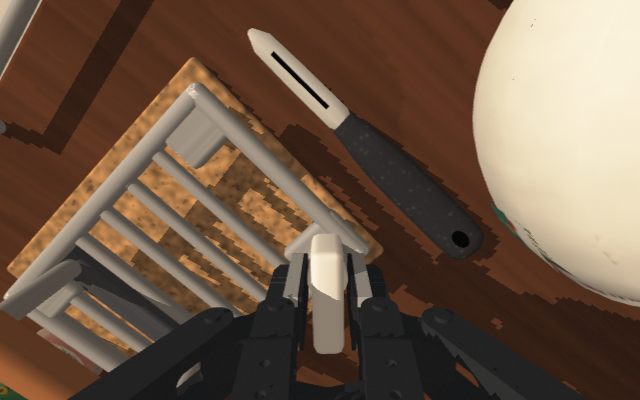

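View pics/t13.png

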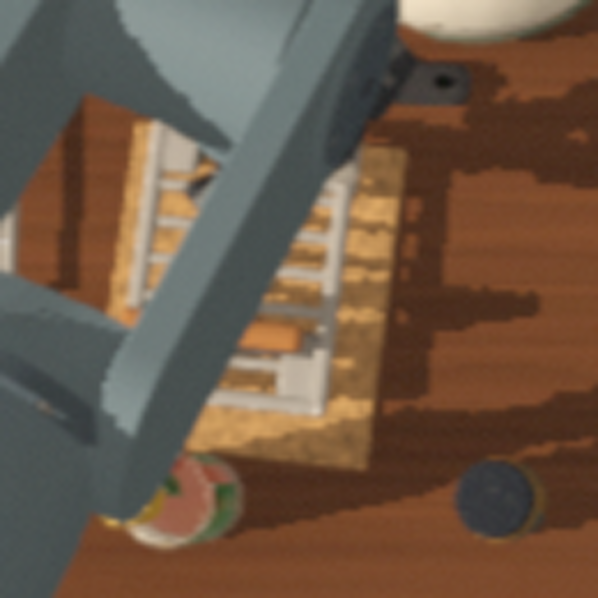

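>>> move_arm(
  rows="0 0 0.02 0 0 6 0.2;0 0 0.02 0 0 6 0.2;0 0 0.02 0 0 6 0.2;0 0 0.02 0 0 6 0.2;0 0 0.02 0 0 6 0.2;0 0 0.02 0 0 6 0.2;0 0 0.02 0 0 6 0.2;0 0 0.02 0 0 6 0.2;0 0 0.02 0 0 6 0.2;0 0 0.02 0 0 6 0.2;0 0 0.02 0 0 6 0.2;0 0 0.02 0 0 6 0.2;0 0 0.02 0 0 6 0.2;0 0 0.02 0 0 6 0.2;0 0 0.02 0 0 6 0.2;0 0 0 0 0 0 0.2",
)

```text
time_s: 29.7
eef_pos: [0.5989, -0.1197, 0.1876]
eef_rot: [0.0, -0.341, 0.94, 0.001]
wrist_force: [-2.2, 3.9, 2.0]
opening: 0.203
```

```bash
python3 -c "
from plan import *
to(.599,-.1205,.192,-140)
c=cam('wrist','w14'); print(proj(c,[[.599,-.1205,.144]]))
cv2.imwrite('pics/w14z.png',cv2.resize(c['color'][210:370,240:420],None,fx=4,fy=3.7,interpolation=cv2.INTER_CUBIC))"
```

```text
t 29.7 pos [ 0.5989 -0.1197  0.1876] h -140.07 q6 117.6 tilt 0.08 F [-2.2  3.9  2. ] open 0.203
 shift cm in current tool frame [ 0.04 -0.06 -0.44] world [ 0.01 -0.08  0.44]
 turn rz (cw+): -0.07
 shift after turn [ 0.04 -0.07 -0.44]
[[329.53260258 307.66991298]]
```

View pics/w14.png

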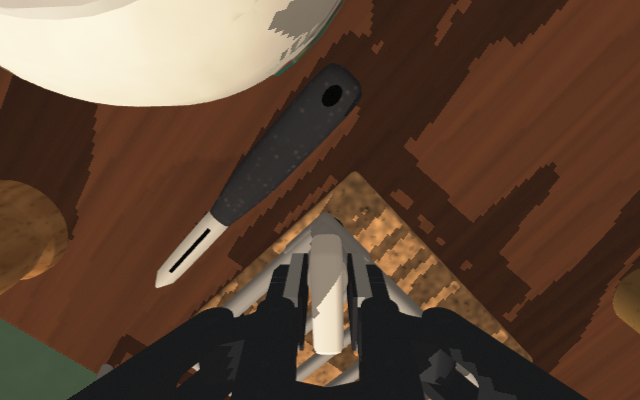

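View pics/w14z.png

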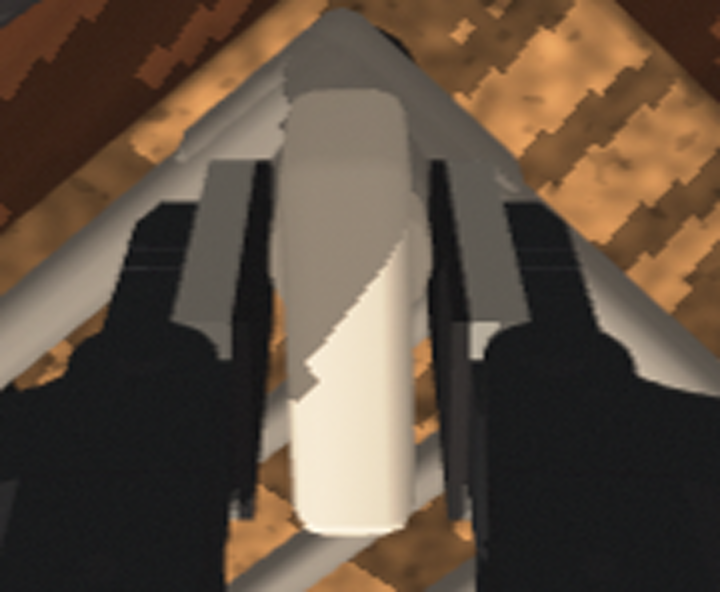

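```bash
cat > wang.py <<'E'
from plan import *
import sys
def wang(a,b,top):
    c=cam('wrist'); P=back(c,[a,b],top); d=P[0]-P[1]
    print('wing heading',np.degrees(np.arctan2(d[1],d[0])),'ctr',P.mean(0),np.linalg.norm(d),'jaw h',heading()[2])
E
python3 -c "
from wang import *
wang((326.5,253),(328.4,348),.144)"
```

```text
wing heading -48.939639477616225 ctr [ 0.60095088 -0.12165944  0.144     ] 0.040470882972492815 jaw h -139.90883360998157
```

>>> move_arm(
  rows="0 0 0.02 0 0 4 0.2;0 0 0.02 0 0 4 0.2;0 0 0.02 0 0 4 0.2;0 0 0 0 0 4 0.2;0 0 0 0 0 0 0.2;0 0 0 0 0 0 0.2",
)

```text
time_s: 30.4
eef_pos: [0.599, -0.1196, 0.1875]
eef_rot: [0.0, -0.209, 0.978, 0.001]
wrist_force: [-4.1, 6.4, 5.5]
opening: 0.201
```

```bash
python3 -c "
from plan import *
to(.599,-.1205,.192,-156)
c=cam('wrist','w15')
cv2.imwrite('pics/w15z.png',cv2.resize(c['color'][210:370,240:420],None,fx=4,fy=3.7,interpolation=cv2.INTER_CUBIC))"
```

```text
t 30.4 pos [ 0.599  -0.1196  0.1875] h -155.9 q6 133.4 tilt 0.08 F [-4.1  6.4  5.5] open 0.201
 shift cm in current tool frame [ 0.04 -0.08 -0.45] world [ 0.   -0.09  0.45]
 turn rz (cw+): 0.1
 shift after turn [ 0.04 -0.08 -0.45]
```

View pics/w15z.png

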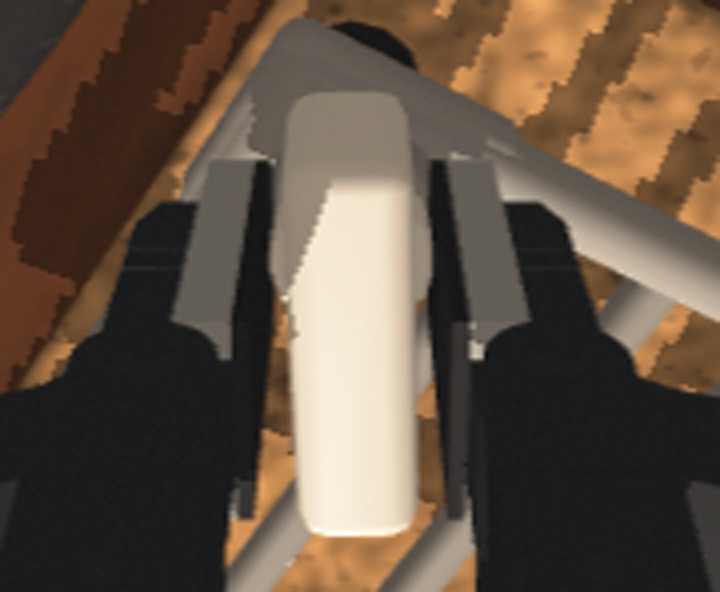

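>>> move_arm(
  rows="0 0 0 0 0 0 0.3;0 0 0 0 0 0 0.35;0 0 0 0 0 0 0.35;0 0 -0.5 0 0 0 0.35;0 0 -1 0 0 0 0.35;0 0 -3 0 0 0 0.35;0 0 -3 0 0 0 0.35;0 0 0 0 0 0 0.35;0 0 0 0 0 0 0.35",
)

```text
time_s: 31.35
eef_pos: [0.5996, -0.121, 0.2637]
eef_rot: [0.002, -0.207, 0.978, -0.001]
wrist_force: [-0.3, -0.2, -0.9]
opening: 0.35
```

```bash
python3 -c "
from plan import *
to(.599,-.1205,.192,-156)
c=cam('wrist','w16')
cv2.imwrite('pics/w16z.png',cv2.resize(c['color'][170:290,260:400],None,fx=5,fy=5,interpolation=cv2.INTER_CUBIC))
c=cam('scene');cv2.imwrite('pics/s16.png',cv2.resize(c['color'][90:240,180:360],None,fx=4,fy=4,interpolation=cv2.INTER_CUBIC))"
```

```text
t 31.35 pos [ 0.5996 -0.121   0.2637] h -156.07 q6 133.6 tilt 0.21 F [-0.3 -0.2 -0.9] open 0.35
 shift cm in current tool frame [0.05 0.09 7.17] world [-0.06  0.05 -7.17]
 turn rz (cw+): -0.07
 shift after turn [0.03 0.07 7.17]
```

View pics/w16.png

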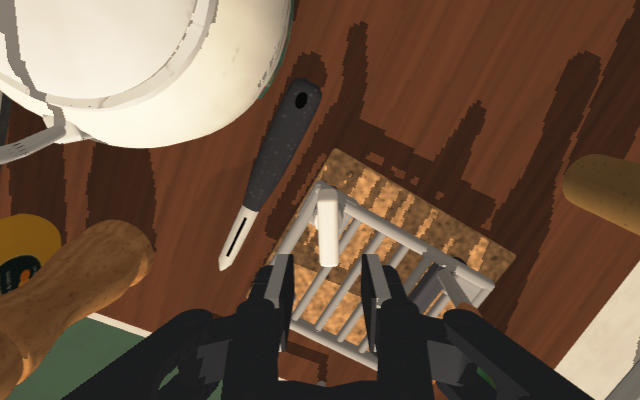

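View pics/w16z.png

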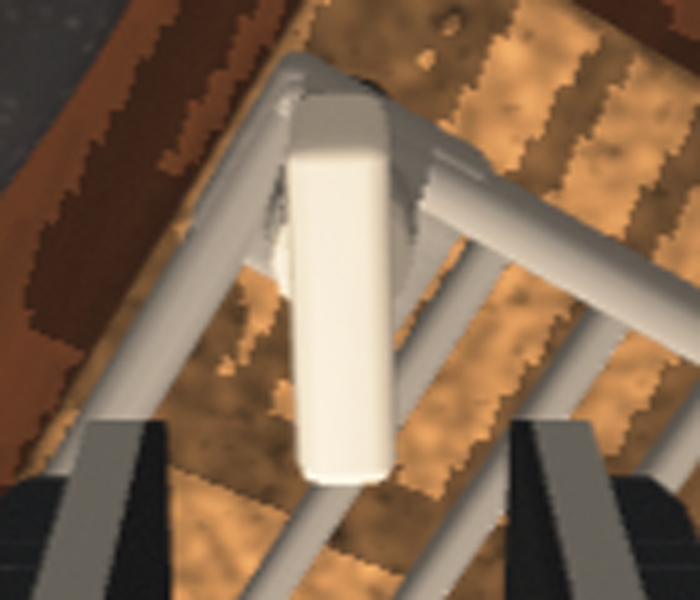

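View pics/s16.png

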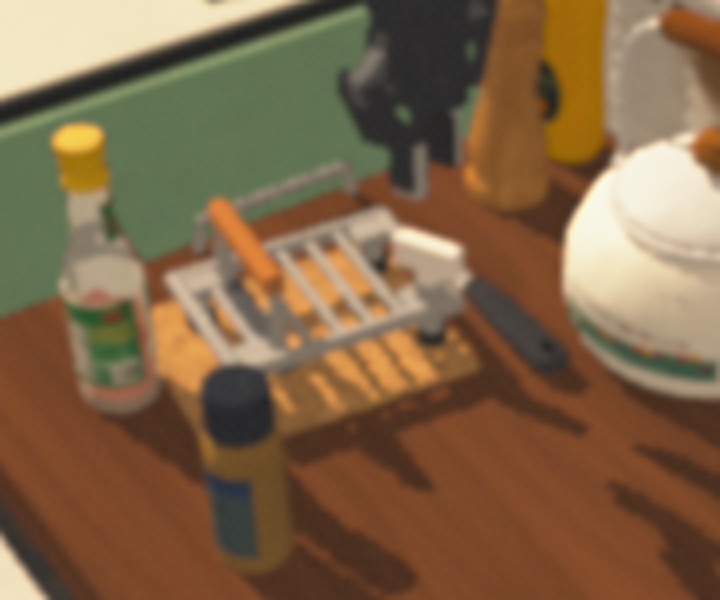

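```bash
python3 - <<'E'
from wang import *
f=lambda x,y:(x/5+260,y/5+170)
wang(f(337.5,160),f(345,480),.1435)
c=cam('wrist')
for a,b in [((430,180),(690,318)),((290,75),(110,400)),((285,115),(60,510))]:
    P=back(c,[f(*a),f(*b)],.103); d=P[1]-P[0]; print(np.degrees(np.arctan2(d[1],d[0])))
E
```

```text
wing heading -64.7918301885518 ctr [ 0.59770182 -0.11918182  0.1435    ] 0.03953812915540912 jaw h -156.0774757826579
174.9075964407426
85.38381319207825
84.84638398772499
```

>>> move_arm(
  rows="0 0 -4 0 0 0 0.35;0 0 -4 0 0 0 0.35;0 0 -3 0 0 0 0.35;1.6 2.8 0 0 0 0 0.35;1.6 2.8 0 0 0 0 0.35;1.6 2.8 0 0 0 0 0.35;1.6 2.8 0 0 0 0 0.35;1.6 2.8 0 0 0 0 0.35;1.6 2.8 0 0 0 0 0.35;1.6 2.8 0 0 0 0 0.35;1.6 2.8 0 0 0 0 0.35;0 0 0 0 0 0 0.35",
)

```text
time_s: 32.75
eef_pos: [0.3888, 0.0339, 0.371]
eef_rot: [-0.0, -0.208, 0.978, 0.0]
wrist_force: [0.6, 0.7, 0.2]
opening: 0.352
```

```bash
python3 -c "
from plan import *
to(.4,.03,.36)
c=cam('top');cv2.imwrite('pics/t17.png',cv2.resize(c['color'][160:290,190:320],None,fx=4.6,fy=4.6,interpolation=cv2.INTER_CUBIC))
c=cam('scene','s17')"
```

```text
t 32.75 pos [0.3888 0.0339 0.371 ] h -155.95 q6 143.4 tilt 0.07 F [0.6 0.7 0.2] open 0.352
 shift cm in current tool frame [-0.87 -0.82  1.1 ] world [ 1.12 -0.39 -1.1 ]
```

View pics/t17.png

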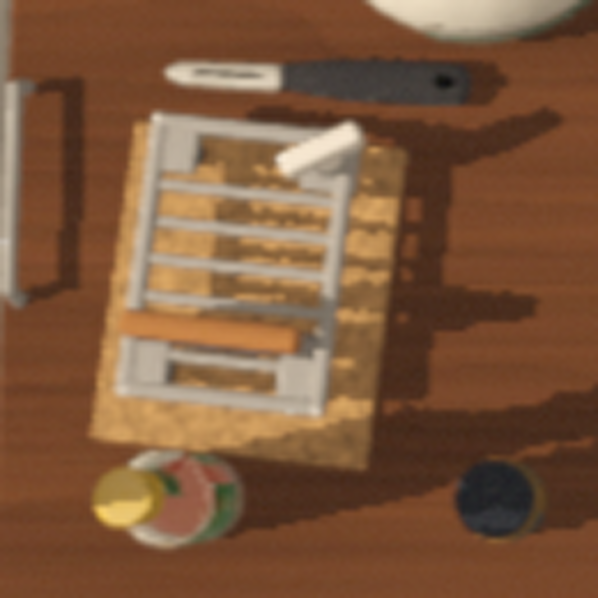

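View pics/s17.png

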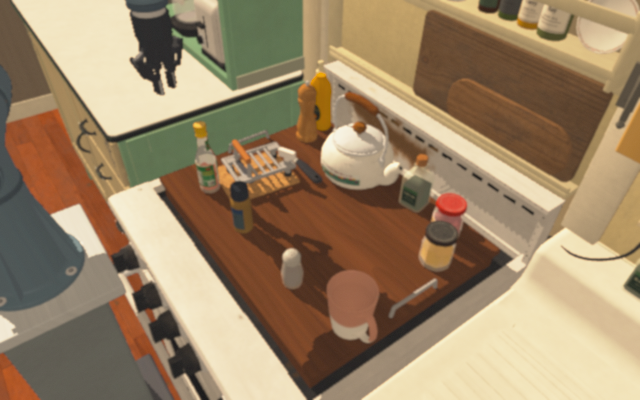

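```bash
python3 - <<'E'
from plan import *
from scipy.optimize import least_squares
c=cam('top')
f=lambda L:(np.array(L,float)+.5)/4.6+np.array([190,160])-.5
w=back(c,f([(280,167),(361,133)]),.143)[:,:2]; hw=np.degrees(np.arctan2(*(w[1]-w[0])[::-1]));print('wing',w.mean(0),hw)
W=back(c,f([(153,114),(324,414),(117,393)]),.104)[:,:2]
M=np.array([(76,55.5),(-76,-55.5),(-76,55.5)])/1000
def res(p):
    a=p[2]; r=np.array([[np.cos(a),-np.sin(a)],[np.sin(a),np.cos(a)]]); return (M@r.T+p[:2]-W).ravel()
s=least_squares(res,[.54,-.07,0]);h=np.degrees(s.x[2]);print(s.x,h,s.fun.round(4),'theta',np.radians(h-hw+180))
m=np.array([.5328,-.0713]);a=np.radians(-6.75);rm=np.array([[np.cos(a),np.sin(a)],[-np.sin(a),np.cos(a)]])
a=s.x[2]; r=np.array([[np.cos(a),-np.sin(a)],[np.sin(a),np.cos(a)]])
F=np.array([(-60,-42),(-60,42),(60,42),(60,-42)])/1000@r.T+s.x[:2]; print('feet in mat',((F-m)@rm.T).round(4))
E
```

```text
wing [ 0.59916387 -0.12103634] -67.16376379996593
[ 0.54594041 -0.07249372 -0.10144179] -5.812186484944829 [ 0.0015  0.0003 -0.0007 -0.0008 -0.0009  0.0005] theta 4.212379679028774
feet in mat [[-0.0461 -0.0426]
 [-0.0475  0.0414]
 [ 0.0725  0.0433]
 [ 0.0739 -0.0407]]
```

```bash
python3 -c "
from h import *
print(ctrl.hand_in())"
```

```text
the job is handed in; nothing more can be done
None
```

I finished the job and handed it in at about 33 s of the 72 s allowed; the hand-in gave no verdict.

- **Spice jar:** I moved it off the mat and stood it upright on bare wood near (0.42, -0.215), well clear of the mat. I let go, and the pictures afterwards show it standing.
- **Pan rest:** I carried it by the bail, turned it about 143° and set it on the mat with the screw at the peeler end. The last top view puts the feet's centres about 12 mm or more inside the limits along the mat's x and about 30 mm along its y.
- **Wing knob:** I turned it about 166° clockwise with the jaws loosely around the wing. Its final angle measured 4.18 rad in the wrist camera and 4.21 rad in the top camera. The pad should reach the mat at 3.93 rad, so the screw foot should be pressing, with about 0.005 rad of tilt.
- **Bystanders:** The bottle, peeler, shaker, mug and mill look unmoved in the last pictures. The robot was clear of everything at the end.

**Not confirmed:**
- I could not measure the load on the screw foot or the tilt of the rest directly. Both are worked out from the knob angle.
- While I turned the knob, the gripper pushed down and sideways on the wing with up to about 8 N. The rest's measured position changed by only about 1 mm, which is within measuring error.

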